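# Feed spent cells into the lever-lid battery safe

### The job

Put the three spent cells away in the steel battery safe without lifting them: with a fingertip, push the one left on the level shelf at the head of the chute so that it rolls down behind the two waiting at the heavy lid. Then press the lever's paddle down as far as it goes to raise the lid, keep it down until all three cells have rolled inside, and ease it up so that the lid comes down gently and shuts. Move the lid only by the lever, never by hand, and leave the other things on the bench where they are.

Things in the scene. Friction and masses are not known exactly. Their poses are not given: they have to be found in the camera images.
- battery_safe: Fixed grey steel battery safe on a dark base 298 x 190 mm. Origin on the bench, mid-width, 128 mm behind the base's front edge; x points away from the robot along chute and lever, y left, z up. The box (x 55 to 160 mm, 176 mm wide, 110 mm high, lid on it to 136 mm) is hollow, floor 9 mm up. In front of it: the chute on the right, the lever on the left.
- shelf_brink (a point): Chute, centre of its floor where the level shelf ends and the slope begins: safe x = -45, y = -40 mm, 96 mm high. The shelf runs 60 mm from here towards the robot and is open at that end; the slope falls 15 degrees away from the robot to the lid's lip at x = 42 mm and on into the box. 54 mm wide inside, side walls 12 mm high.
- lever_pin (a point): Pin of the lever: safe x = -35, y = +50 mm, 98 mm high, along y between two dark cheeks 112 mm high. A rubber-topped stop post, 68 mm high, stands 81 mm nearer the robot under the lever.
- lever (a joint): Steel lever in rad: 0 at rest (long arm towards the robot, sloping up to it), grows as the paddle is pressed down, hard stop at 0.68. Its roller, 60 mm beyond the pin, pushes up the lug on the lid; the lid's weight brings it back. Takes about 3 to 6 N at the paddle all the way.
- paddle_top (a point): Centre of the top of the black rubber paddle at the lever's long end, 145 mm from the pin; 50 mm long, 42 mm wide. At rest 161 mm above the bench (safe x = -166, y = +50 mm), tilted 0.4 rad (robot end higher). At the stop it is 65 mm above the bench and 11 mm nearer the robot; halfway down, 14 mm nearer.
- safe_lid (a joint): Heavy lined lid (about 2 kg), hinged along the rear edge of the box, in rad: 0 shut, about 0.29 with the lever at its stop. Falls shut by its own weight, and slams if the lever is let go.
- lid_lip (a point): Bottom of the lid's downturned front lip in the middle of the chute: the gate that holds the cells back. Shut, it is 80 mm above the bench and 7 mm above the chute; raised fully, 35 mm higher.
- cell_1: Spent cell, black cylinder with a brass band, 26 mm in diameter and 50 mm long, 65 g, lying across the chute against the lid's lip. Origin at its centre, y along its axis; it turns as it rolls.
- cell_2: The same, lying on the slope behind cell_1.
- cell_3: The same, lying across the level shelf at the head of the chute, 15 to 35 mm before the slope begins; centre 109 mm above the bench. Pushed away from the robot past the brink it rolls down by itself.
- tape: Loose roll of masking tape, 98 mm across, 24 mm high, on the bench at the left; a bystander. Origin under its centre.
- pliers: Loose needle-nose pliers, 126 x 44 x 10 mm, on the bench at the front right; a bystander. Origin under the centre.
- blower: Loose rubber dust blower, 97 mm long, 49 mm high, on the bench at the front left; a bystander. Origin under its centre.

How it is judged:
By the outcome, as a careful person would: the job done as asked, in the order asked, and still so for the second after the job is handed in, with the robot touching nothing.
It also fails if it takes over 51 s, if anything falls off the work surface, if the arm or the gripper's body presses on something with over 40 N, if the wrist force passes 120 N, or if a joint passes its speed limit or range.

### The arm

A 7-joint arm with a two-finger parallel gripper is mounted at the origin on a cart in front of the work surface, level with it; the furniture and walls round the work are solid. World frame = base frame: x ahead of the robot, y to its left, z up, the work surface at z = 0. Lengths are in m, angles in rad, forces in N, time in s.
With the tool pointing down it reaches from about 0.425 to 1.025 m from the base axis. Payload 9.4 kg.
Tool frame: the origin (TCP) lies midway between the tips of the shut fingers; the grasp point (between the pads) lies 19 mm behind it (arm.pinch_z is the distance from the TCP to the grasp point, in m); z points along the fingers, x is the direction in which the jaws open and shut, and the axes are right-handed (so a half turn about z gives the same grasp; the last joint's range is limited). The gripper opens to 93 mm and grips with 3 to 60 N. Pads are 15 mm wide; open, the fingers measure 128 mm over their backs; the gripper's body (75 mm by 188 mm) begins 65 mm behind the grasp point.
Start: joints at [-1.416, 0.599, -0.003, 1.599, 0.002, 0.943, -0.08], TCP at [0.167, 0.706, 0.219] pointing down, gripper open.
Joint ranges: [-2.57, 2.57], [-0.35, 1.97], [-1.29, 1.29], [0.11, 2.56], [-1.05, 4.19], [0.11, 1.86], [-2.63, 2.63]. Speed limits (rad/s): [2.22, 2.22, 3.01, 3.01, 3.14, 3.14, 3.14].

### API

Orientations are given as a unit quaternion [w, x, y, z].
In Python, from cell import arm gives the robot as it stands.
- The arm moves only by the shell command python3 -m creep 'ROWS' [FORCE]. ROWS is JSON, a list of rows, each a list of 5 numbers: the shift along the world's x, y, z in cm, then the turn about the world's z in degrees, then the opening, from -1 (shut) to 1 (fully open), so that 0 is half open. In form: [[dx, dy, dz, yaw, claw], ...]. A call has 1 to 10 rows; each row is the pose to reach, as a shift and turn from the pose commanded when the call began; what a row does not reach only later rows make up. A row lasts 1/10 s, in which the tool goes at most 50 mm and 8.59 degrees, less where a joint would pass 70% of its speed; a pose out of reach is approached as far as the arm can. A call with a gripper value outside its range is refused whole. The fingers move at their own pace and stop on an object; FORCE is the grip in N (left out, the last holds). Time passes only in rows, so rows that repeat a pose let the fingers close. It gives the time, the measured TCP pose, the force and the opening at its end, in the units of the state.
- arm.state(): the state, without advancing time (a new reading comes with each control period).
- arm.capture(name): name is "scene" or "top"; returns a dict with "img" (480x640x3 uint8, red, green, blue), "fx", "fy", "cx", "cy" (pixels), "cam_to_world" (4x4, takes a point from camera to world coordinates). Camera axes: x right, y up, looking along -z (the intrinsics and any distortion apply to the point x, -y, -z); pixel columns grow to the right and rows downward; lengths in m; the calibration is good to about 2 mm. A picture is of the moment at which its call begins. There is no depth.
- arm.hand_in(): hands the job in, once; it reports no verdict.
Trained networks look in a picture, given as the dict that the camera call returned (one of the last four; its "shot" number tells which), for a name from the list of things; names that differ only in an ending like _2 or _b are one class to them, and where a whole thing is asked for, a point or a joint stands for the part that bears it (a point fixed in the world has none). Each returns a list of dicts, best first, with "p" (0 to 1); they miss things now and then, are a little off and sometimes report something else, mostly with a low value. They report only what shows in the picture. A call takes as long as a camera call.
- arm.cut_out(picture, name): "pixels" (480x640 bool, what is visible of it).
- arm.tip_of(picture, name): "centre" ([x, y, z] in m, in the coordinates of the camera as it stood for that picture, good to about 4 mm: a listed point, or the origin of a listed thing).
The state is a dict: "time_s": time; "q": joint angles; "dq": joint speeds; "joint_torque": joint torques, N m; "eef_pos": TCP position; "tool_rot": TCP orientation; "force": force on the tool from outside, world axes, zero at the start; "wrist_torque": the same for the moment, N m; "gripper_width": finger opening in m.
Only numpy, scipy, OpenCV 4.12 (cv2) and the standard library are available. Lean on these libraries where they do the work, as an engineer would, in place of code of your own. Each camera call takes 0.05 s, during which the arm holds its last target.

## Working session

There is one attempt and no reset: what is moved stays moved. The work goes in short steps, Python scripts to look and compute and a shell command to move; the robot and the scene stay as the last step left them, time stands still between calls to the robot, and variables do not carry over. Pictures are saved under pics/ and viewed, and the job is handed in when it is done.

```bash
ls; mkdir -p pics; cat > h.py <<'E'
import numpy as np, cv2
from cell import arm
def snap(cam,name):
    p=arm.capture(cam); cv2.imwrite(f'pics/{name}.png',p['img'][:,:,::-1]); return p
def w(p,c):
    return (np.array(p['cam_to_world'])@np.r_[c,1])[:3]
E
python3 - <<'E'
from h import *
np.set_printoptions(precision=4,suppress=True)
for cam in ['scene','top']:
    p=snap(cam,cam+'0'); print(cam,np.array(p['cam_to_world'])[:3,3])
    for n in ['battery_safe','shelf_brink','lever_pin','paddle_top','lid_lip','cell_1','tape','pliers','blower']:
        print(n,[(round(d['p'],2),w(p,d['centre'])) for d in arm.tip_of(p,n)[:4]])
s=arm.state(); print(s['time_s'],s['eef_pos'],s['tool_rot'],s['gripper_width'])
E
```

```text
pics
scene [0.0066 1.1359 1.107 ]
battery_safe [(0.88, array([ 0.6245, -0.1224,  0.0006]))]
shelf_brink [(0.58, array([ 0.5968, -0.1758,  0.098 ])), (0.55, array([ 0.6233, -0.1213,  0.0019]))]
lever_pin [(0.81, array([ 0.5661, -0.093 ,  0.1001]))]
paddle_top [(0.74, array([ 0.4515, -0.1476,  0.1635]))]
lid_lip [(0.64, array([ 0.6764, -0.1362,  0.0815]))]
cell_1 [(0.67, array([ 0.6388, -0.1564,  0.0961])), (0.57, array([ 0.6621, -0.1458,  0.0875]))]
tape [(0.9, array([0.5668, 0.3813, 0.0048]))]
pliers []
blower [(0.47, array([ 0.4452,  0.3018, -0.0008]))]
top [0.4965 0.0417 1.2683]
battery_safe [(0.64, array([ 0.6192, -0.1176, -0.0054]))]
shelf_brink [(0.88, array([ 0.594 , -0.1792,  0.0996]))]
lever_pin [(0.76, array([ 0.5681, -0.0911,  0.0998]))]
paddle_top [(0.56, array([ 0.4486, -0.1543,  0.1609]))]
lid_lip [(0.72, array([ 0.6756, -0.141 ,  0.0772]))]
cell_1 [(0.8, array([ 0.6642, -0.1438,  0.0889])), (0.77, array([ 0.6365, -0.154 ,  0.0975])), (0.75, array([ 0.5809, -0.1855,  0.1106])), (0.72, array([ 0.3739, -0.2784,  0.0021]))]
tape [(0.78, array([0.5615, 0.377 , 0.0003]))]
pliers [(0.95, array([ 0.3706, -0.279 ,  0.    ]))]
blower [(0.71, array([0.4489, 0.3019, 0.0001])), (0.43, array([0.5637, 0.3781, 0.0015]))]
1.0 [0.1666 0.7056 0.2186] [0.     0.7841 0.6206 0.    ] 0.0928404294617179
```

View pictures.

View pics/scene0.png

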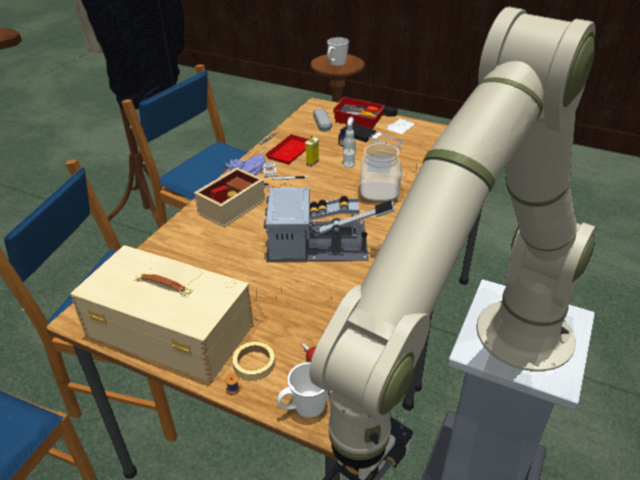

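View pics/top0.png

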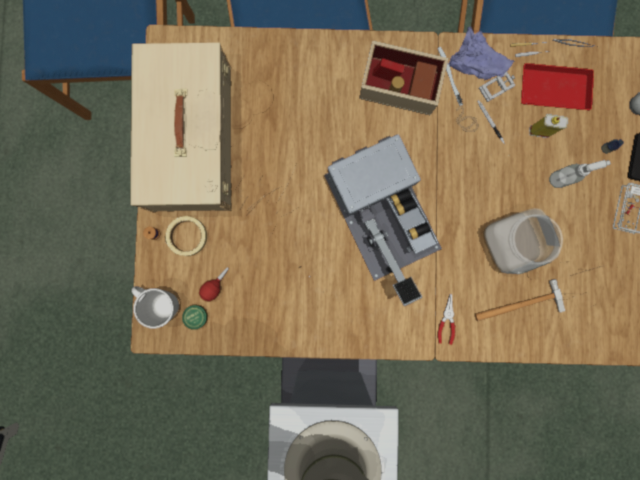

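The scene view shows the safe mid-bench with its lever and paddle to the right (about 385,212), and two cells at the lid with one behind. In the top view the safe is at (375,175), the paddle at (408,290), the gate cells at (402,203) and the shelf cell at (420,230). Next I fit the safe's pose from all the points.

```bash
cat > fit.py <<'E'
from h import *
np.set_printoptions(precision=4,suppress=True)
L={'battery_safe':(0,0,0),'shelf_brink':(-.045,-.04,.096),'lever_pin':(-.035,.05,.098),'paddle_top':(-.166,.05,.161),'lid_lip':(.042,-.04,.080)}
A=[];B=[]
for cam in ['top','scene','top']:
    p=arm.capture(cam)
    for n,l in L.items():
        r=arm.tip_of(p,n)
        for d in r[:2]:
            c=w(p,d['centre'])
            if abs(c[2]-l[2])<.012: A.append(l);B.append(c);break
    print([w(p,d['centre']) for d in arm.tip_of(p,'cell_3')[:3]])
A=np.array(A);B=np.array(B)
z=(A[:,0]+1j*A[:,1]);q=B[:,0]+1j*B[:,1]
a=np.angle(np.sum(np.conj(z-z.mean())*(q-q.mean())))
o=(q-np.exp(1j*a)*z).mean(); res=q-np.exp(1j*a)*z-o
print('yaw',np.degrees(a),'o',o,'res mm',np.abs(res)*1e3,'dz',(B-A)[:,2]*1e3)
S=lambda x,y:(o+np.exp(1j*a)*(x+1j*y))
T=np.array(arm.state()['eef_pos'])
for n,v in dict(behind=(-.118,-.04),brink=(-.045,-.04),pad=(-.166,.05),padmid=(-.18,.05),padend=(-.177,.05)).items():
    t=S(*v);print(n,t,'shift cm',(t.real-T[0])*100,(t.imag-T[1])*100)
u=np.exp(1j*a); print('u',u)
c=arm.tip_of(p,'cell_3')
for d in c:
    k=w(p,d['centre']);v=(k[0]+1j*k[1]-o)/u;print('cell in safe mm',v*1e3,k[2]*1e3,d['p'])
s=arm.state();R=s['tool_rot'];print(T,R,'jaw yaw',np.degrees(np.arctan2(2*(R[1]*R[2]+R[0]*R[3]),1-2*(R[2]**2+R[3]**2))),s['force'],s['time_s'])
E
python3 fit.py
```

```text
[array([ 0.6659, -0.144 ,  0.086 ]), array([ 0.6401, -0.1552,  0.0959]), array([ 0.5823, -0.1828,  0.1099])]
[array([ 0.665 , -0.1448,  0.0892]), array([ 0.6385, -0.1548,  0.0981]), array([ 0.5854, -0.1856,  0.1075])]
[array([ 0.6385, -0.1544,  0.0953]), array([ 0.6672, -0.145 ,  0.088 ]), array([ 0.5827, -0.1858,  0.1108])]
yaw 25.926866479874704 o (0.6199788102977722-0.12271588886237077j) res mm [2.6596 2.182  1.0661 2.7694 5.1114 5.0778 0.6801 3.7652 1.2243 0.6275
 3.8091 1.3575 1.8439 1.6946 3.0304] dz [-0.8685  1.3451  3.6347 -1.3538 -2.298   5.0075 -0.2946  2.9699  1.2992
  0.9052  0.4348  3.3339  2.7155 -0.682  -0.9425]
behind (0.5313441148458601-0.21028238223824364j) shift cm 36.47899216554536 -91.58990651311487
brink (0.596996873624546-0.17836506304085986j) shift cm 43.04426804341395 -88.3981745933765
pad (0.4488250580083058-0.1503273552710202j) shift cm 28.227086481789925 -85.59440381639254
padmid (0.4362341179685579-0.1564484849801075j) shift cm 26.967992477815134 -86.20651678730127
padend (0.43893217654850386-0.1551368143281602j) shift cm 27.23779833580973 -86.07534972210654
u (0.8993528599819987+0.4372235506490926j)
cell in safe mm (2.7844194124869777-36.53170704230368j) 95.32440374071794 0.81
cell in safe mm (32.705940243059025-40.62759839183541j) 88.0452372198528 0.7
cell in safe mm (-61.10028284843477-40.452342770921284j) 110.80159445857318 0.49
[0.1666 0.7056 0.2186] [0.     0.7841 0.6206 0.    ] jaw yaw 76.7225789676306 [ 0.1092  0.7237 -0.2844] 2.1
```

```bash
python3 -m creep '[[3,-3,1,-8,-1],[7,-7,2,-16,-1],[11,-11,3,-24,-1],[15,-15,4,-32,-1],[18,-18.5,4,-40,-1],[21,-22,4,-48,-1],[24,-25.5,4,-56,-1],[27,-29,4,-64,-1],[30,-32.5,4,-72,-1],[33,-36,4,-80,-1]]' 20
```

```text
time_s: 3.1
eef_pos: [0.4977, 0.3439, 0.259]
tool_rot: [-0.0, 1.0, -0.031, 0.0]
force: [-0.3, 0.4, -0.2]
gripper_width: 0.0174
```

```bash
python3 -m creep '[[0.5,-5,0,-6,-1],[1,-10,0,-12,-1],[1.5,-15,0,-18,-1],[2,-20,0,-24,-1],[2.3,-25,0,-30,-1],[2.6,-30,0,-36,-1],[2.8,-35,0,-42,-1],[3,-40,0,-48,-1],[3.2,-45,0,-54,-1],[3.3,-50,0,-60.8,-1]]'; python3 -m creep '[[0,-3,0,0,-1],[0,-5.4,0,0,-1],[0,-5.4,0,0,-1],[0,-5.4,0,0,-1]]'; python3 - <<'E'
from h import *
snap('top','top1');snap('scene','scene1')
E
python3 fit.py
```

```text
time_s: 4.1
eef_pos: [0.5296, -0.1549, 0.259]
tool_rot: [-0.0, 0.847, -0.532, 0.0]
force: [1.5, 0.5, -0.6]
gripper_width: 0.0008
time_s: 4.5
eef_pos: [0.5294, -0.2071, 0.2585]
tool_rot: [-0.0, 0.847, -0.531, -0.0]
force: [0.6, 0.0, 0.5]
gripper_width: 0.0004
[array([ 0.5811, -0.1855,  0.1106]), array([ 0.6672, -0.1436,  0.0855]), array([ 0.6406, -0.1523,  0.0965])]
[array([ 0.6643, -0.1448,  0.0906]), array([ 0.635 , -0.1534,  0.0961])]
[array([ 0.6376, -0.1531,  0.0982]), array([ 0.4504, -0.1518,  0.1613]), array([ 0.6632, -0.1465,  0.089 ])]
yaw 26.030873707518307 o (0.6203423618808148-0.12235351468740593j) res mm [4.6409 4.2934 1.6028 2.8677 5.186  1.5424 2.7925 1.6612 5.5789 0.2828
 4.0288 1.9561 1.7034 2.6529 4.72  ] dz [-2.0017  2.7438  1.1697  0.5015 -2.9015 -0.2383  1.5892  1.435  -0.6566
  2.6854  0.4059  4.5069 -1.389   0.3631 -5.6961]
behind (0.531866769079144-0.21008075947711155j) shift cm 0.23588467787670764 -0.3003974964702616
brink (0.597461481213873-0.17804431554271027j) shift cm 6.795355891349608 2.903246896969866
pad (0.44923901378375897-0.1502756254596547j) shift cm -8.026890851661793 5.680115905275423
padmid (0.4366592059770986-0.15641960100871796j) shift cm -9.284871632327828 5.065718350369098
padend (0.43935487907852583-0.15510303481963297j) shift cm -9.015304322185107 5.197374969277596
u (0.8985577004757398+0.4388553963616612j)
cell in safe mm (2.0629288166009054-35.18773532112901j) 98.17676304127643 0.76
cell in safe mm (-165.60186980598303+48.14538808952058j) 161.2801373208963 0.68
cell in safe mm (27.955892689815766-40.4711219845777j) 88.99579102166521 0.57
cell in safe mm (-62.07133939890401-40.98799844521458j) 107.28459418557512 0.56
[ 0.5295 -0.2071  0.2586] [ 0.      0.8477 -0.5305 -0.    ] jaw yaw -64.08110722440072 [-0.0927  0.3373 -0.0325] 5.7
```

View pics/scene1.png

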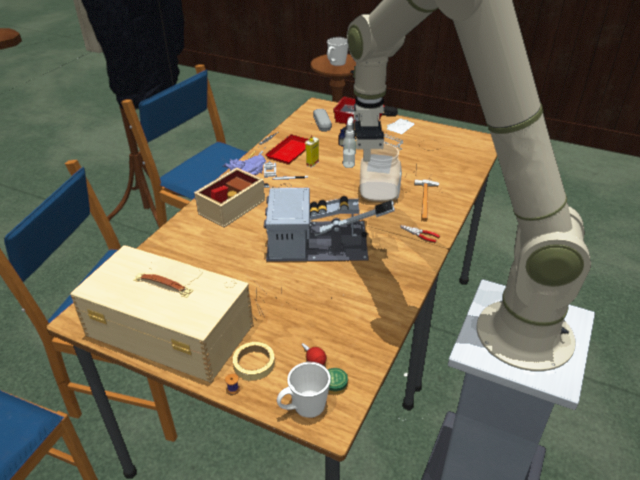

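View pics/top1.png

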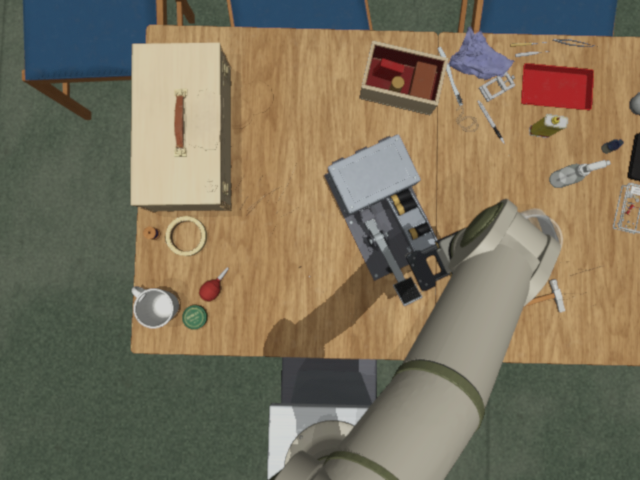

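```bash
python3 - <<'E'
from h import *
P={c:arm.capture(c) for c in('top','scene')}
def proj(p,X):
    c=np.linalg.inv(p['cam_to_world'])@np.r_[X,1];return p['cx']+p['fx']*c[0]/-c[2],p['cy']-p['fy']*c[1]/-c[2]
T=np.array(arm.state()['eef_pos'])
for c in P: print(c,proj(P[c],T),proj(P[c],T+[0,0,.084]))
def ray(p,u,v):
    d=np.array([(u-p['cx'])/p['fx'],-(v-p['cy'])/p['fy'],-1]);M=np.array(p['cam_to_world']);return M[:3,3],M[:3,:3]@d
# jar rim centre top (535,237)  scene rim (382,158), 
o1,d1=ray(P['top'],535,237);o2,d2=ray(P['scene'],382,158)
s=np.linalg.lstsq(np.c_[d1,-d2],o2-o1,rcond=None)[0];print(o1+s[0]*d1,o2+s[1]*d2)
for z in(0,.1,.15):
    for uv in((485,235),(490,215),(495,270)):
        o,d=ray(P['top'],*uv);print(z,uv,o+d*(z-o[2])/d[2])
E
```

```text
top (np.float64(444.1214838142974), np.float64(252.48554413244972)) (np.float64(455.33213361514237), np.float64(251.2794814144064))
scene (np.float64(365.91481043521685), np.float64(159.63840381101767)) (np.float64(367.2058477387249), np.float64(132.67209652751046))
[ 0.57450183 -0.44778095  0.12452835] [ 0.56851727 -0.4503216   0.12520771]
0 (485, 235) [ 0.58490148 -0.37414125  0.        ]
0 (490, 215) [ 0.63620067 -0.3866669   0.        ]
0 (495, 270) [ 0.49694208 -0.39975802  0.        ]
0.1 (485, 235) [ 0.57793377 -0.34135242  0.1       ]
0.1 (490, 215) [ 0.62518815 -0.35289045  0.1       ]
0.1 (495, 270) [ 0.49690975 -0.36494937  0.1       ]
0.15 (485, 235) [ 0.57444991 -0.32495801  0.15      ]
0.15 (490, 215) [ 0.61968189 -0.33600223  0.15      ]
0.15 (495, 270) [ 0.49689358 -0.34754505  0.15      ]
```

The projected TCP lands on the gripper in both views, at (444,252) and (366,160), so the calibration holds. The jar rim is about 125 mm high, well below the gripper body. I'll go down behind the open end of the shelf.

```bash
python3 -m creep '[[0.2,-0.2,-3,0,-1],[0.2,-0.2,-6,0,-1],[0.2,-0.2,-9,0,-1],[0.2,-0.2,-12,0,-1],[0.2,-0.2,-14,0,-1],[0.2,-0.2,-15,0,-1],[0.2,-0.2,-15.1,0,-1],[0.2,-0.2,-15.1,0,-1]]'; python3 - <<'E'
from h import *
p=snap('top','top2');q=snap('scene','scene2')
cv2.imwrite('pics/t2c.png',cv2.resize(p['img'][130:320,320:480,::-1],None,fx=3,fy=3,interpolation=2))
cv2.imwrite('pics/s2c.png',cv2.resize(q['img'][140:280,250:430,::-1],None,fx=4,fy=4,interpolation=2))
E
```

```text
time_s: 6.6
eef_pos: [0.5319, -0.2094, 0.1082]
tool_rot: [-0.0, 0.848, -0.531, 0.0]
force: [-0.2, -0.0, -0.1]
gripper_width: 0.0003
```

View pics/s2c.png

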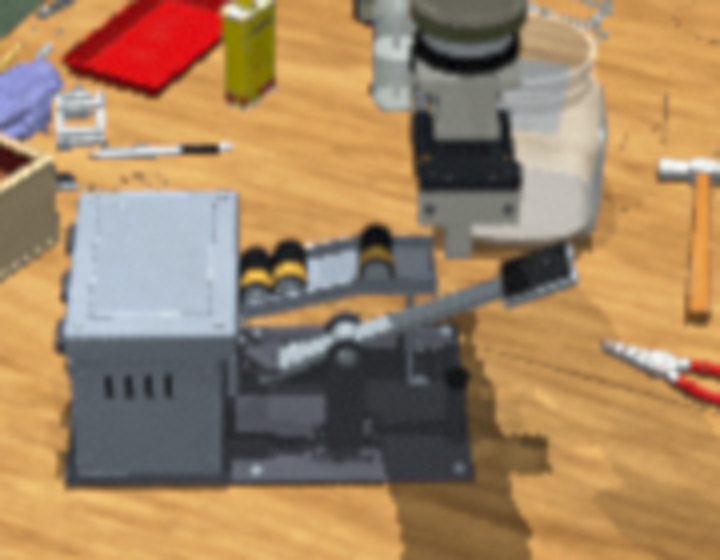

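View pics/t2c.png

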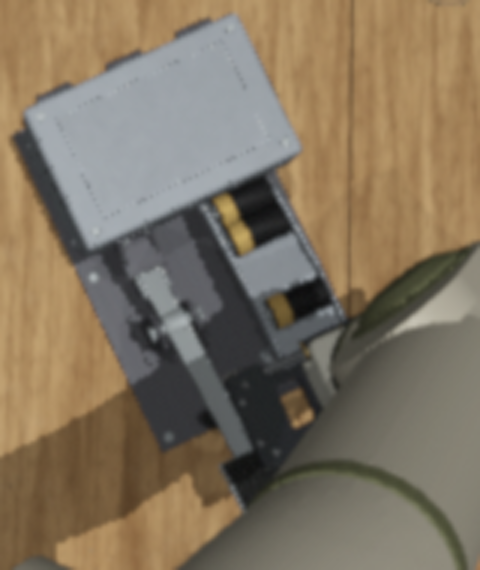

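The crop shows the fingertips just behind the open shelf end, in line with the chute. Cell 3 sits mid-shelf (375,250 in the scene crop). I'll now advance along the chute.

```bash
python3 -m creep '[[0,0,-0.2,0,-1],[0.45,0.22,-0.4,0,-1],[0.9,0.44,-0.4,0,-1],[1.35,0.66,-0.4,0,-1],[1.8,0.88,-0.4,0,-1],[2.25,1.1,-0.4,0,-1],[2.7,1.32,-0.4,0,-1],[2.7,1.32,-0.4,0,-1]]'; python3 -m creep '[[0.2,0.1,0,0,-1],[0.4,0.2,0,0,-1],[0.6,0.3,0,0,-1],[0.8,0.4,0,0,-1],[1,0.5,0,0,-1],[1.2,0.6,0,0,-1],[1.4,0.7,0,0,-1],[1.6,0.8,0,0,-1]]';  python3 - <<'E'
from h import *
p=snap('top','top3');q=snap('scene','scene3')
a=cv2.resize(p['img'][130:320,320:450,::-1],None,fx=3,fy=3,interpolation=2)[:560]
b=cv2.resize(q['img'][140:280,280:380,::-1],None,fx=4,fy=4,interpolation=2)
cv2.imwrite('pics/c3.png',np.hstack([a,b]))
E
```

```text
time_s: 7.5
eef_pos: [0.5593, -0.1954, 0.1035]
tool_rot: [-0.0, 0.848, -0.53, 0.0]
force: [0.9, -0.3, -0.4]
gripper_width: 0.0003
time_s: 8.3
eef_pos: [0.5747, -0.1878, 0.1036]
tool_rot: [0.0, 0.848, -0.53, -0.0]
force: [-0.3, -0.1, 1.3]
gripper_width: 0.0004
```

View pics/c3.png

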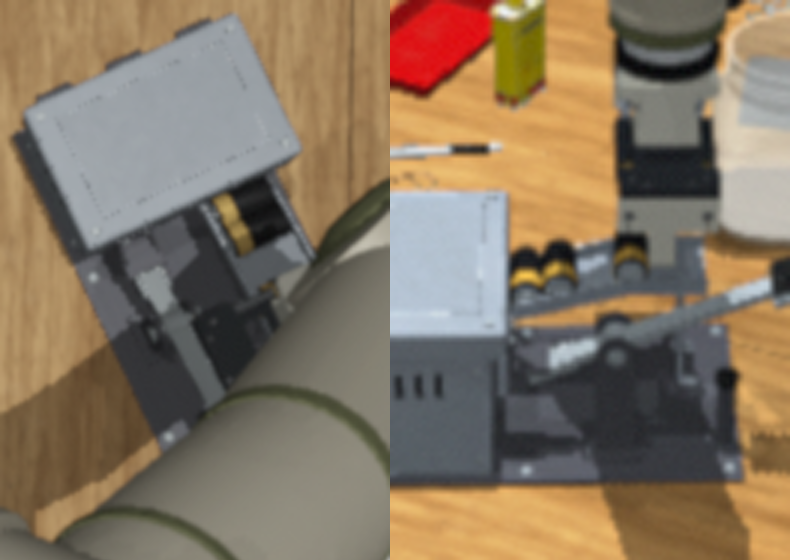

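The fingertip is against cell 3, which is near the brink. I'll keep pushing gently.

```bash
python3 -m creep '[[0.2,0.1,0,0,-1],[0.4,0.2,0,0,-1],[0.6,0.3,0,0,-1],[0.8,0.4,0,0,-1],[0.9,0.45,0,0,-1],[0.9,0.45,0,0,-1],[0.9,0.45,0,0,-1]]';  python3 - <<'E'
from h import *
p=snap('top','top4');q=snap('scene','scene4')
a=cv2.resize(p['img'][130:320,320:450,::-1],None,fx=3,fy=3,interpolation=2)[:560]
b=cv2.resize(q['img'][140:280,280:380,::-1],None,fx=4,fy=4,interpolation=2)
cv2.imwrite('pics/c4.png',np.hstack([a,b]))
E
```

```text
time_s: 9.1
eef_pos: [0.5835, -0.1834, 0.1036]
tool_rot: [0.0, 0.848, -0.531, -0.0]
force: [-0.3, -0.6, -0.0]
gripper_width: 0.0004
```

View pics/c4.png

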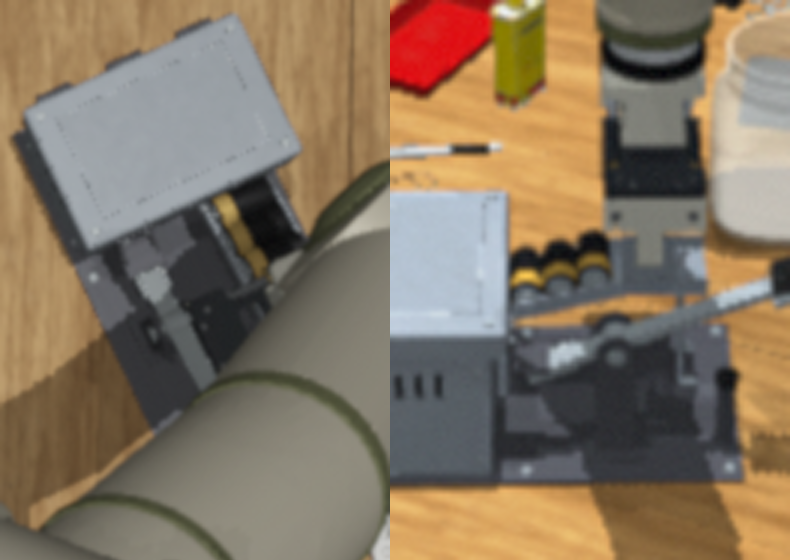

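Cell 3 has rolled down and now lies third in line (scene crop: cells at 525, 560 and 595, row 265), and the finger is free of it. Next I lift and move over the paddle.

```bash
python3 -m creep '[[0,0,2,0,-1],[0,0,5,0,-1],[0,0,8,0,-1],[-2,0.5,10,0,-1],[-6,1.5,10,0,-1],[-10,2.5,10,0,-1],[-12.8,3.2,10,0,-1],[-13.4,3.4,10,0,-1],[-13.4,3.4,10,0,-1],[-13.4,3.4,10,0,-1]]';  python3 - <<'E'
from h import *
p=snap('top','top5');q=snap('scene','scene5')
for n in('paddle_top',):
  for r in (p,q): print([(d['p'],w(r,d['centre'])) for d in arm.tip_of(r,n)])
s=arm.state();print(s['eef_pos'],s['time_s'])
b=cv2.resize(q['img'][140:280,250:430,::-1],None,fx=4,fy=4,interpolation=2)
cv2.imwrite('pics/c5.png',b)
E
```

```text
time_s: 10.2
eef_pos: [0.4509, -0.1497, 0.2039]
tool_rot: [-0.0, 0.848, -0.53, 0.001]
force: [0.9, 1.1, -1.3]
gripper_width: 0.0002
[(0.89, array([ 0.45026612, -0.15567438,  0.16037215]))]
[(0.96, array([ 0.44719036, -0.14852412,  0.16167704])), (0.27, array([ 0.66330989, -0.1435253 ,  0.09279735]))]
[ 0.45035725 -0.14971371  0.2034641 ] 10.4
```

View pics/c5.png

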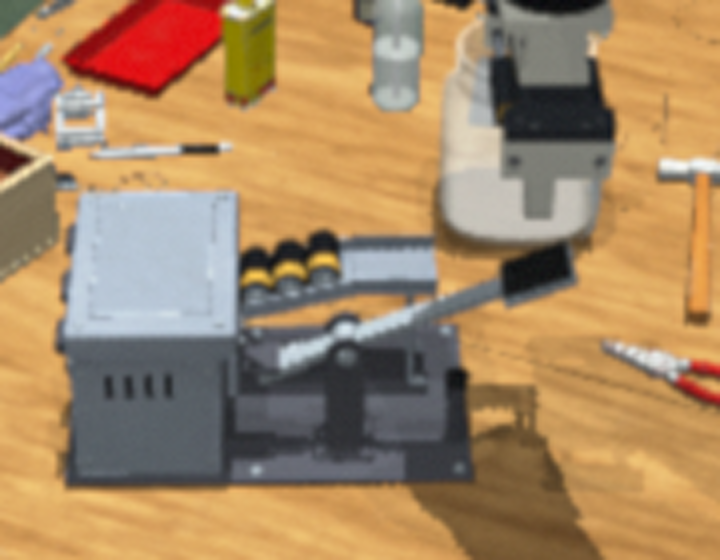

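```bash
python3 -m creep '[[-0.1,-0.1,-1.5,0,-1],[-0.1,-0.1,-2.8,0,-1],[-0.1,-0.1,-3.5,0,-1],[-0.1,-0.1,-3.8,0,-1],[-0.2,-0.1,-4.1,0,-1],[-0.35,-0.2,-4.6,0,-1],[-0.6,-0.3,-5.2,0,-1],[-0.8,-0.4,-5.8,0,-1],[-0.9,-0.45,-6.4,0,-1],[-1.0,-0.5,-6.8,0,-1]]';  python3 - <<'E'
from h import *
q=snap('scene','scene6')
s=arm.state();print(s['eef_pos'],s['time_s'],s['force'])
b=cv2.resize(q['img'][140:280,250:430,::-1],None,fx=4,fy=4,interpolation=2)
cv2.imwrite('pics/c6.png',b)
E
```

```text
time_s: 11.4
eef_pos: [0.4396, -0.1549, 0.1354]
tool_rot: [0.0, 0.848, -0.531, 0.0]
force: [-0.4, -2.5, 4.4]
gripper_width: 0.0007
[ 0.43942509 -0.15485421  0.13498499] 11.45 [ 0.72483203 -2.37723833  3.60390157]
```

View pics/c6.png

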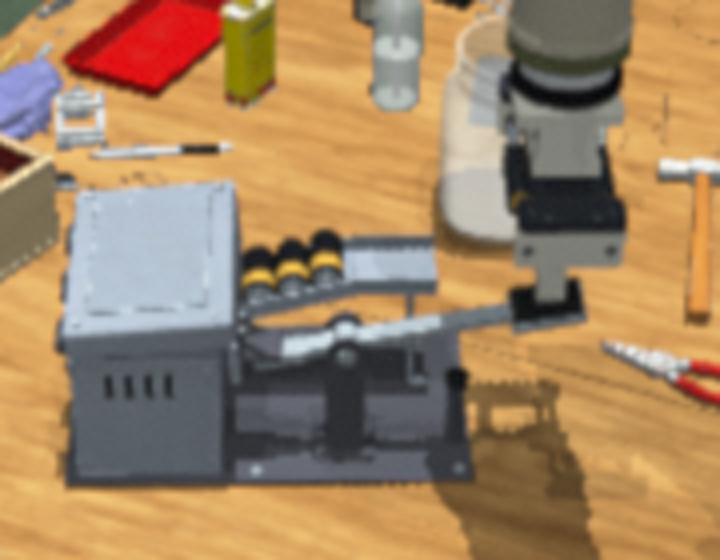

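The finger is centred on the paddle and the lid is starting to rise. I'll press on down to the stop.

```bash
python3 -m creep '[[-0.1,0,-0.8,0,-1],[-0.2,-0.1,-1.6,0,-1],[-0.3,-0.1,-2.4,0,-1],[-0.3,-0.1,-3.2,0,-1],[-0.3,-0.1,-4,0,-1],[-0.3,-0.1,-4.7,0,-1],[-0.2,-0.1,-5.4,0,-1],[-0.1,0,-6.0,0,-1],[0,0,-6.5,0,-1],[0,0,-6.8,0,-1]]';  python3 - <<'E'
from h import *
q=snap('scene','scene7')
s=arm.state();print(s['eef_pos'],s['time_s'],s['force'])
b=cv2.resize(q['img'][140:280,250:430,::-1],None,fx=4,fy=4,interpolation=2)
cv2.imwrite('pics/c7.png',b)
E
```

```text
time_s: 12.45
eef_pos: [0.4395, -0.1539, 0.0671]
tool_rot: [-0.0, 0.848, -0.53, -0.0]
force: [0.3, 0.9, 3.9]
gripper_width: 0.0003
[ 0.43953418 -0.15391414  0.06694199] 12.5 [-1.74263042 -0.24634425  2.26067505]
```

View pics/c7.png

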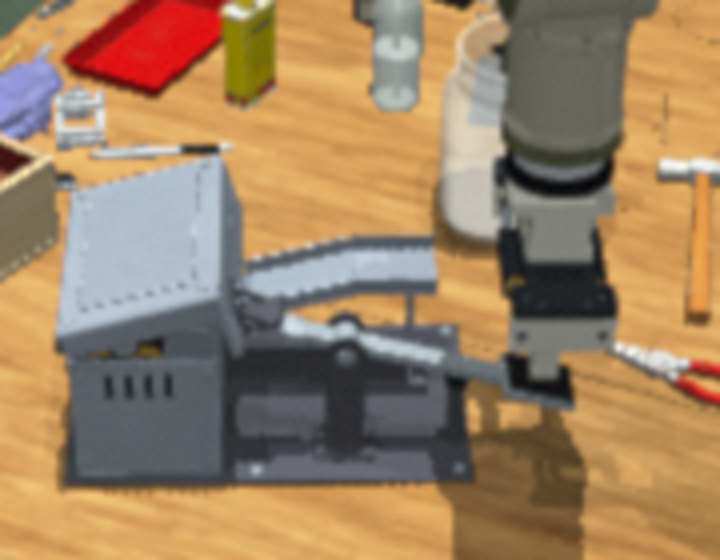

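The chute is already clear, and brass shows inside the box. I'll press the last few millimetres to confirm the hard stop, and hold there.

```bash
python3 -m creep '[[0,0,-0.2,0,-1],[0,0,-0.4,0,-1],[0,0,-0.4,0,-1],[0,0,-0.4,0,-1],[0,0,-0.4,0,-1]]'; python3 -m creep '[[0,0,-0.1,0,-1],[0,0,-0.2,0,-1],[0,0,-0.2,0,-1],[0,0,-0.2,0,-1],[0,0,-0.2,0,-1],[0,0,-0.2,0,-1]]'; python3 - <<'E'
from h import *
q=snap('scene','scene8');p=snap('top','top8')
s=arm.state();print(s['eef_pos'],s['time_s'],s['force'])
for r in(q,p):print([(d['p'],w(r,d['centre'])) for d in arm.tip_of(r,'cell_1')])
b=cv2.resize(q['img'][140:280,250:400,::-1],None,fx=3,fy=3,interpolation=2)
a=cv2.resize(p['img'][130:270,320:430,::-1],None,fx=3,fy=3,interpolation=2)
cv2.imwrite('pics/c8.png',np.hstack([a,b]))
E
```

```text
time_s: 13.0
eef_pos: [0.4398, -0.1539, 0.0654]
tool_rot: [-0.001, 0.848, -0.531, 0.001]
force: [-5.9, 3.4, 36.5]
gripper_width: 0.0007
time_s: 13.6
eef_pos: [0.4399, -0.1539, 0.0648]
tool_rot: [-0.002, 0.847, -0.531, 0.001]
force: [-9.5, 5.0, 63.5]
gripper_width: 0.0006
[ 0.43994081 -0.15390937  0.06476158] 13.7 [-10.34651754   4.68492588  63.89117429]
[(0.49, array([ 0.73315743, -0.1075031 ,  0.02384388])), (0.43, array([ 0.75242765, -0.10161192,  0.0390308 ]))]
[]
```

View pics/c8.png

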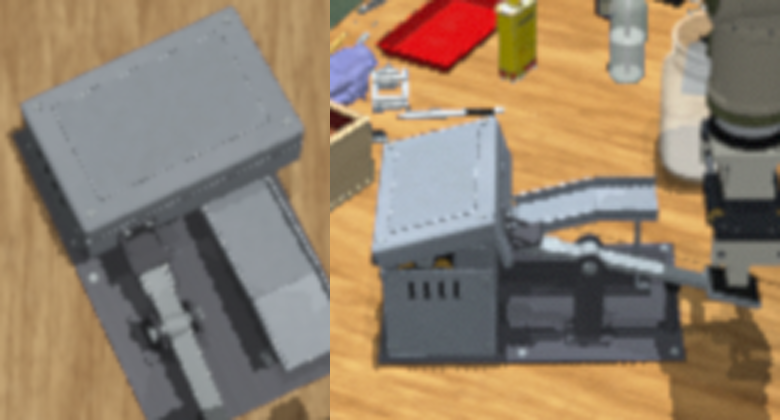

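The finger is at the stop: force rose to 64 N with no further travel. The chute is empty up to the lip and the network sees cells inside the box. I'll relax the pressure now, hold briefly, then ease up.

```bash
python3 -m creep '[[0,0,0.2,0,-1],[0,0,0.4,0,-1],[0,0,0.4,0,-1],[0,0,0.4,0,-1],[0,0,0.4,0,-1],[0,0,0.4,0,-1],[0,0,0.4,0,-1],[0,0,0.4,0,-1]]'; python3 - <<'E'
from h import *
for n in('scene','top'):
  r=arm.capture(n);print([(d['p'],w(r,d['centre'])) for d in arm.tip_of(r,'cell_1')])
s=arm.state();print(s['eef_pos'],s['time_s'],s['force'])
E
```

```text
time_s: 14.6
eef_pos: [0.4397, -0.1539, 0.0662]
tool_rot: [-0.001, 0.848, -0.53, 0.0]
force: [-3.2, 1.4, 14.6]
gripper_width: 0.0004
[(0.61, array([ 0.73296972, -0.10439692,  0.0241203 ])), (0.56, array([ 0.75103317, -0.1019792 ,  0.0410533 ]))]
[]
[ 0.43968639 -0.15391605  0.0662083 ] 14.8 [-2.2901386   1.66413482 13.74733515]
```

```bash
python3 -m creep '[[0,0,0.3,0,-1],[0,0,0.6,0,-1],[-0.1,0,0.9,0,-1],[-0.1,0,1.2,0,-1],[-0.2,-0.1,1.5,0,-1],[-0.2,-0.1,1.8,0,-1],[-0.3,-0.1,2.1,0,-1],[-0.3,-0.1,2.4,0,-1],[-0.3,-0.1,2.7,0,-1],[-0.3,-0.1,3,0,-1]]'
python3 -m creep '[[0,0,0.3,0,-1],[0,0,0.6,0,-1],[0,0,0.9,0,-1],[0,0,1.2,0,-1],[0,0,1.5,0,-1],[0,0,1.8,0,-1],[0.1,0,2.1,0,-1],[0.1,0.1,2.4,0,-1],[0.2,0.1,2.7,0,-1],[0.2,0.1,3,0,-1]]';  python3 - <<'E'
from h import *
q=snap('scene','scene9')
s=arm.state();print(s['eef_pos'],s['time_s'],s['force'])
b=cv2.resize(q['img'][140:280,250:430,::-1],None,fx=4,fy=4,interpolation=2)
cv2.imwrite('pics/c9.png',b)
E
```

```text
time_s: 15.8
eef_pos: [0.4367, -0.1556, 0.0959]
tool_rot: [0.0, 0.848, -0.531, 0.0]
force: [-0.4, -0.5, 2.9]
gripper_width: 0.0005
time_s: 16.8
eef_pos: [0.4382, -0.1543, 0.1258]
tool_rot: [0.0, 0.848, -0.531, -0.0]
force: [0.8, 1.6, 2.4]
gripper_width: 0.0008
[ 0.43840931 -0.15424407  0.12608682] 16.85 [ 0.38500242 -0.82164266  4.4022631 ]
```

View pics/c9.png

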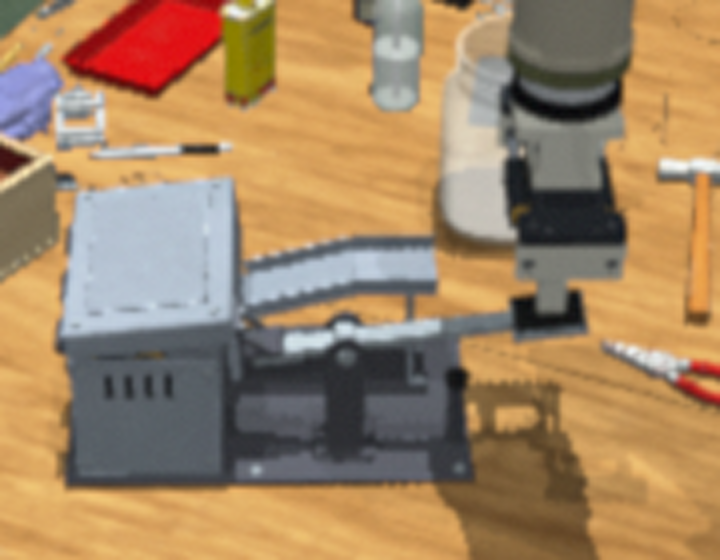

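The lid is coming down under control and the chute is still empty. I'll raise the last part more slowly.

```bash
python3 -m creep '[[0,0,0.2,0,-1],[0.1,0,0.4,0,-1],[0.1,0.1,0.6,0,-1],[0.2,0.1,0.8,0,-1],[0.2,0.1,1,0,-1],[0.3,0.1,1.2,0,-1],[0.4,0.2,1.4,0,-1],[0.4,0.2,1.6,0,-1],[0.5,0.2,1.8,0,-1],[0.6,0.3,2,0,-1]]'
python3 -m creep '[[0,0,0.2,0,-1],[0.1,0,0.4,0,-1],[0.1,0.1,0.6,0,-1],[0.2,0.1,0.8,0,-1],[0.3,0.1,1,0,-1],[0.4,0.1,1.2,0,-1],[0.4,0.2,1.4,0,-1],[0.4,0.2,1.6,0,-1],[0.5,0.2,1.8,0,-1],[0.5,0.2,2,0,-1]]'
python3 - <<'E'
from h import *
q=snap('scene','scene10')
s=arm.state();print(s['eef_pos'],s['time_s'],s['force'])
b=cv2.resize(q['img'][140:280,250:430,::-1],None,fx=4,fy=4,interpolation=2)
cv2.imwrite('pics/c10.png',b)
E
```

```text
time_s: 17.85
eef_pos: [0.4445, -0.1514, 0.1458]
tool_rot: [0.0, 0.848, -0.531, -0.0]
force: [-0.6, -0.5, 2.2]
gripper_width: 0.0008
time_s: 18.85
eef_pos: [0.4492, -0.1495, 0.1657]
tool_rot: [0.0, 0.848, -0.531, -0.0]
force: [-0.8, 0.2, 0.2]
gripper_width: 0.0005
[ 0.44919116 -0.14955452  0.16586673] 18.9 [ 0.62731188  0.42513738 -0.07803212]
```

View pics/c10.png

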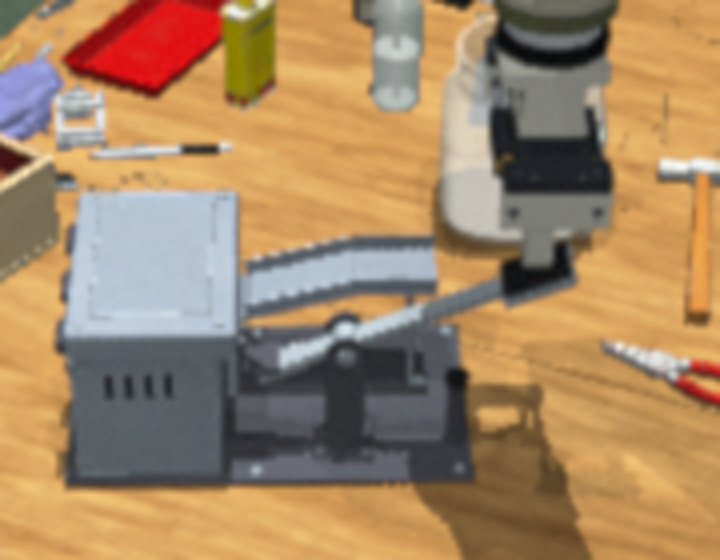

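The lid is shut, the lever is at rest and the force is about zero. I'll lift off, check the whole scene and hand in.

```bash
python3 -m creep '[[0,0,0.5,0,-1],[0,0,1.5,0,-1],[0,0,3,0,-1],[0,0,5,0,-1],[0,0,7,0,-1],[0,0,8,0,-1],[0,0,8,0,-1],[0,0,8,0,-1],[0,0,8,0,-1]]'
python3 - <<'E'
from h import *
np.set_printoptions(precision=4,suppress=True)
q=snap('scene','scene11');p=snap('top','top11')
s=arm.state();print(s['eef_pos'],s['time_s'],s['force'])
for r in(p,q):
  for n in('paddle_top','lid_lip','cell_1','tape','pliers','blower'):print(n,[(round(d['p'],2),w(r,d['centre'])) for d in arm.tip_of(r,n)[:2]])
E
```

```text
time_s: 19.8
eef_pos: [0.4491, -0.1491, 0.245]
tool_rot: [0.0, 0.848, -0.53, -0.001]
force: [-0.1, 1.3, 0.6]
gripper_width: 0.0004
[ 0.4491 -0.1493  0.245 ] 19.9 [-0.2623 -0.6853 -0.0743]
paddle_top [(0.85, array([ 0.4491, -0.1491,  0.1621]))]
lid_lip [(0.71, array([ 0.6744, -0.1405,  0.0765]))]
cell_1 []
tape [(0.96, array([0.5638, 0.3771, 0.0013]))]
pliers []
blower [(0.96, array([0.4491, 0.3043, 0.0025]))]
paddle_top [(0.73, array([ 0.449 , -0.1519,  0.1601]))]
lid_lip [(0.96, array([ 0.6747, -0.1395,  0.0786]))]
cell_1 []
tape [(0.75, array([0.5645, 0.381 , 0.0034]))]
pliers [(0.61, array([ 0.3732, -0.2784,  0.0011]))]
blower [(0.64, array([0.4475, 0.2977, 0.0007]))]
```

View pics/scene11.png

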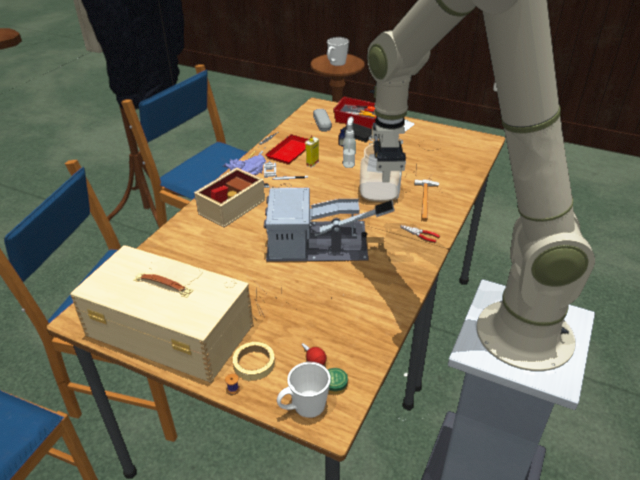

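The picture shows the lid shut (290,205), the chute empty (335,208), the paddle back up (385,210) and the other things on the bench unmoved.

```bash
python3 -c "
from cell import arm
print(arm.hand_in())"
```

```text
the job is handed in; nothing more can be done
None
```

The three spent cells are in the safe and the lid is shut. I handed the job in at about 20 s of the 51 s allowed.

- **What I did:** I pushed cell 3 over the brink with the shut fingertips, and it rolled down behind the other two. I pressed the paddle to its hard stop and held it for about 2 s. Then I eased it up over about 4 s until the lid was down and the force on the fingers was near zero, and lifted clear.
- **Last checks:** The lid lip and paddle measured back at their rest positions within the networks' accuracy. The chute was empty, no cell was detected outside the safe, and the tape, pliers and blower were within a few mm of where they started. The top view missed the pliers, but the scene view found them.
- **Not fully confirmed:** With the lid raised I saw two cells inside the box. The third was hidden from view, so I infer it is inside from the empty chute and the lid shutting fully.
- **Firm press at the stop:** While confirming the stop I pressed harder than needed. The measured force on the tool reached about 64 N at the fingertips, below the 120 N wrist limit, and I backed off right away.

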